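# Rack the modelling scrapers and lock the holder

## Task

Put the modelling scrapers away: swing the holder's clamp lever to the blue mark to raise the keeper bar, then, leaving it there, slide every scraper on the table blade first into its own slot, fully home. When all are in, set the lever to the green mark (light hold, not the red one). Do not upset or shift the figurine, mug, bowl or pen.

Things in the scene. Friction and masses are not known exactly. Their poses are not given: they have to be found in the camera images.
- holder: fixed wooden holder, 92 x 240 mm, 36 mm high, four slots side by side at y = -87, -29, +29, +87 mm; white lever plate 12 mm high at its left end (x -125 to +40, y +120 to +268 mm). Origin at the underside below the middle of the row, x into the slots (away from the robot), y left, z up. Slot mouths at x = -40 mm, back stop at x = +32 mm; slots open to -x only, entered by sliding along +x
- slot0 (a point): middle of the first slot's mouth (y = -87 mm) on its floor, 20 mm above the table. Each slot is a flat channel 50 mm wide and 11 mm high under dark lips that overhang 8 mm from either side and start 6 mm behind the mouth; between the lips it is open, so the blade is seen from above. The floor juts out 12 mm before the mouth
- slot1 (a point): middle of the second slot's mouth (y = -29 mm) on its floor; same shape
- slot2 (a point): middle of the third slot's mouth (y = +29 mm) on its floor; same shape
- slot3 (a point): middle of the fourth slot's mouth (y = +87 mm) on its floor; same shape
- keeper_mid (a point): underside of the foot over the second slot of the keeper, an aluminium bar across the slots at holder x = +10 mm with a foot (10 x 24 mm) over each slot. Feet 12 mm above the slot floor with the lever at 0, coming down 7.3 mm per rad of lever, so the slots are blocked unless the lever is open. Its top is at most 54 mm above the table
- clamp_lever (a joint): angle of the clamp lever about its upright pivot, rad: 0 at the stop at the blue mark (open, keeper up), grows counter-clockwise seen from above, 0.75 at the green mark (light hold), 1.5 at the stop at the red mark (tight). The lever is stiff (about 1.5 N at the knob) and stays where it is left
- lever_knob (a point): centre of the top of the lever's black upright knob, a cylinder 22 mm in diameter and 42 mm tall, from 40 to 82 mm above the table, 80 mm from the pivot. The steel arm below it is 10 mm thick. The knob is moved in a level arc about the pivot
- pivot (a point): the lever's upright pivot axis, at holder x = -20, y = +158 mm, 30 mm above the table
- mark_open (a point): blue mark on the white plate, 12 mm above the table, 100 mm from the pivot; the knob points to it at lever 0
- mark_light (a point): green mark, likewise, at lever 0.75
- mark_tight (a point): red mark, likewise, at lever 1.5
- scraper_a: flat modelling scraper, beech handle, lying flat, 170 mm long, about 0.19 kg: steel blade 90 x 44 x 5 mm along +x, straight handle 80 x 22 x 22 mm along -x, undersides flush. Origin at the underside where blade and handle meet, z up; balances 30 mm ahead of it. Fits any slot; home, 18 mm of blade and the handle stick out. Three or four of the scrapers are present (None at the start: absent)
- scraper_a_tip (a point): middle of the blade's front end, 90 mm ahead of the origin, 2.5 mm up
- scraper_b: the same scraper with a blue handle; same size and axes; may be absent
- scraper_b_tip (a point): middle of its blade's front end
- scraper_c: the same scraper with a red handle; same size and axes; may be absent
- scraper_c_tip (a point): middle of its blade's front end
- scraper_d: the same scraper with a black handle; same size and axes; may be absent
- scraper_d_tip (a point): middle of its blade's front end
- figurine: white ceramic figurine, 54 mm wide, 112 mm tall, origin under its centre; leave alone
- mug: blue mug, 80 mm wide, 90 mm tall, origin under its centre; leave alone
- bowl: terracotta bowl, 110 mm wide, 45 mm tall, origin under its centre; leave alone
- pen: aluminium pen, 152 mm long, 10 mm thick, along its x, origin under its centre; leave alone
There are look-alikes about, which are no part of the job. What is shaped like the scraper_c but orange or turquoise is not meant.

How it is judged:
By the outcome, as a careful person would: the job done as asked, in the order asked, and still so for the second after the job is handed in, with the robot touching nothing.
Of scraper_a, scraper_b, scraper_c, scraper_d only 3 to 4 are there at a start; the rules pass over those that are not, and their reading is None.
At some moment in a run one of scraper_a, scraper_b, scraper_c, scraper_d may be knocked a few centimetres aside while the robot is not near it.
It also fails if it takes over 210 s, if anything falls off the work surface, if the arm or the gripper's body presses on something with over 40 N, if the wrist force passes 120 N, or if a joint passes its speed limit or range.

## Robot

A 7-joint arm with a two-finger parallel gripper is mounted at the origin on the work surface. World frame = base frame: x ahead of the robot, y to its left, z up, the work surface at z = 0. Lengths are in m, angles in rad, forces in N, time in s.
With the tool pointing down it reaches from about 0.35 to 0.9 m from the base axis. Payload 7.2 kg.
Tool frame: the origin (TCP) lies where the fingers leave the gripper's body, on its centre line; the fingertips stand ahead of it and the grasp point (between the pads) lies 61 mm ahead of it (env.tip_reach is the z of the fingertips in the tool frame, in m); z points along the fingers, y is the line along which they close (so a half turn about z gives the same grasp; the last joint's range is limited). The gripper opens to 88 mm and grips with 3 to 60 N. Pads are 20 mm wide; open, the fingers measure 115 mm over their backs; the gripper's body (75 mm by 178 mm) begins 61 mm behind the grasp point.
Start: joints at [1.117, 0.411, -0.013, 1.596, 0.006, 1.134, -0.082], TCP at [0.235, -0.579, 0.303] pointing down, gripper open.
Joint ranges: [-2.95, 2.95], [-0.29, 1.99], [-1.47, 1.44], [0.14, 2.54], [-1.03, 4.17], [0.13, 1.85], [-2.86, 2.86]. Speed limits (rad/s): [2.39, 2.39, 3.01, 3.01, 3.14, 3.14, 3.14].

## Interface

Orientations are given as a 3x3 rotation matrix whose columns are the frame's x, y, z axes.
In Python, from cell import env gives the robot as it stands.
- The arm moves only by the tool step_arm, never from a script. Its argument "targets" is a list that holds one entry, the list of rows, each a list of 7 numbers: the finger opening in mm, from 0 to 87.8, then the shift along the tool's x, y, z in mm, then the turn, a rotation vector about the tool's x, y, z in degrees. A call has 1 to 20 rows; each row is the pose to reach, as a shift and turn from the pose commanded when the call began, along the tool's axes at that moment; what a row does not reach only later rows make up. A row lasts 1/8 s, in which the tool goes at most 62.5 mm and 10.7 degrees, less where a joint would pass 70% of its speed; a pose out of reach is approached as far as the arm can. A call with a gripper value outside its range is refused whole. The fingers move at their own pace and stop on an object; "squeeze" is the grip in N (left out, the last holds). Time passes only in rows, so rows that repeat a pose let the fingers close. It gives the time, the measured TCP pose, the force, the opening and the grip force at its end, in the units of the state.
- env.get_obs(): the state, without advancing time (a new reading comes with each control period).
- env.grab_frame(name): name is "side" or "top"; returns a dict with "image" (480x640x3 uint8, red, green, blue), "depth" (480x640 float32, m along the optical axis (not along the pixel's ray), 0 where there is no reading), "fx", "fy", "cx", "cy" (pixels), "extrinsics" (4x4, takes a point from camera to world coordinates). Camera axes: x right, y up, looking along -z (the intrinsics and any distortion apply to the point x, -y, -z); pixel columns grow to the right and rows downward; lengths in m; the calibration is good to about 2 mm. A picture is of the moment at which its call begins.
- env.close_job(): hands the job in; it is judged then, once.
Trained networks look in the newest picture that a camera, given by its name, has taken for a name from the list of things; names that differ only in an ending like _2 or _b are one class to them, and where a whole thing is asked for, a point or a joint stands for the part that bears it (a point fixed in the world has none). Each returns a list of dicts, best first, with "conf" (0 to 1); they miss things now and then, are a little off and sometimes report something else, mostly with a low value. They report only what shows in the picture. A call takes as long as a camera call. They do not tell look-alikes from the thing itself.
- env.outline_of(label, camera): "mask" (480x640 bool, what is visible of it) and "extent" ([left, top, right, bottom] in pixels, round what is visible of it).
The state is a dict: "clock": time; "q": joint angles; "qvel": joint speeds; "effort": joint torques, N m; "tool_pos": TCP position; "orientation": TCP orientation; "contact_force": force on the tool from outside, world axes, zero at the start; "moment": the same for the moment, N m; "opening": finger opening in m; "grip_force": force on a finger pad.
Only numpy, scipy, OpenCV 4.12 (cv2) and the standard library are available. Lean on these libraries where they do the work, as an engineer would, in place of code of your own. Each camera call takes 0.05 s, during which the arm holds its last target. There are 200 camera calls.

## Working session

There is one attempt and no reset: what is moved stays moved. The work goes in short steps, Python scripts to look and compute and a tool call to move; the robot and the scene stay as the last step left them, time stands still between calls to the robot, and variables do not carry over. Pictures are saved under pics/ and viewed, at most 14 in all, crops included, and the job is handed in when it is done.

Besides the shell and the picture viewer there is one more tool, called after ">>>" in YAML: its name, and indented under it one key for each argument. step_arm: Moves the arm, as the interface text tells. Its arguments: {"type":"object","properties":{"targets":{"type":"array"},"squeeze":{"type":"number"}},"required":["targets"]}

```bash
mkdir -p pics; ls; python3 - <<'E'
from cell import env
import cv2,numpy as np
o=env.get_obs();print(o['clock'],o['tool_pos'],o['orientation'],o['opening'],env.tip_reach)
for n in("top","side"):
    f=env.grab_frame(n);cv2.imwrite(f"pics/{n}0.png",f["image"][:,:,::-1])
    print(n,f["fx"],f["cx"],f["cy"],np.round(f["extrinsics"],3).tolist(),f.keys())
E
```

```text
pics
0.0 [ 0.23500369 -0.57872247  0.30182865] [[ 9.26495717e-01  3.76304638e-01 -7.11362828e-04]
 [ 3.76305290e-01 -9.26494634e-01  1.42198333e-03]
 [-1.23974921e-04 -1.58515106e-03 -9.99998736e-01]] 0.08804264318181952 0.08
top 582.2688130855406 326.70076087926395 239.85244179392035 [[-0.0, 0.987, -0.163, 0.259], [-1.0, -0.002, -0.007, -0.04], [-0.007, 0.163, 0.987, 1.479], [0.0, 0.0, 0.0, 1.0]] dict_keys(['image', 'depth', 'fx', 'fy', 'cx', 'cy', 'extrinsics'])
side 493.2683668004638 335.2229226330484 240.108604077176 [[-0.996, 0.067, -0.052, 0.45], [-0.085, -0.73, 0.679, 0.907], [0.007, 0.681, 0.733, 1.09], [0.0, 0.0, 0.0, 1.0]] dict_keys(['image', 'depth', 'fx', 'fy', 'cx', 'cy', 'extrinsics'])
```

View pics/top0.png

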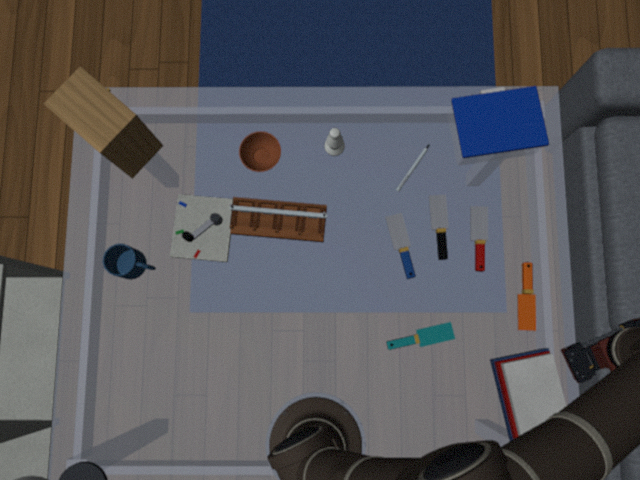

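View pics/side0.png

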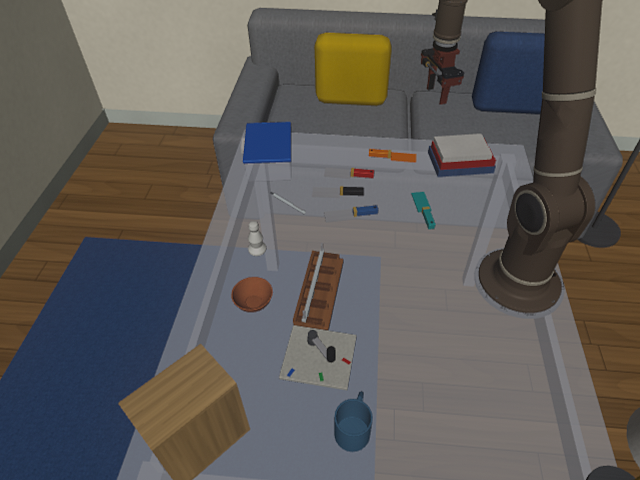

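The top view shows blue (402,245), black (440,228) and red (479,240) scrapers. The look-alikes are turquoise (420,336) and orange (527,297). No beech handle is visible so far. The holder is at (279,220), its lever knob at about (188,237), and the blue mark at (183,204).

```bash
cat > h.py <<'E'
from cell import env
import cv2,numpy as np
from scipy.spatial.transform import Rotation as R
def ray(f,u,v):
    E=f["extrinsics"];d=np.array([(u-f["cx"])/f["fx"],-(v-f["cy"])/f["fy"],-1.])
    return E[:3,3],E[:3,:3]@d
def onz(f,uv,z):
    o,d=ray(f,*uv);return o+d*(z-o[2])/d[2]
def proj(f,p):
    E=f["extrinsics"];c=E[:3,:3].T@(np.asarray(p)-E[:3,3])
    return np.array([f["cx"]+f["fx"]*c[0]/-c[2],f["cy"]-f["fy"]*c[1]/-c[2]])
def tri(fa,a,fb,b):
    o1,d1=ray(fa,*a);o2,d2=ray(fb,*b);d1=d1/np.linalg.norm(d1);d2=d2/np.linalg.norm(d2)
    s=np.linalg.lstsq(np.c_[d1,-d2],o2-o1,rcond=None)[0]
    p,q=o1+s[0]*d1,o2+s[1]*d2;return (p+q)/2,np.linalg.norm(p-q)
def togo(p,yaw=None):
    "shift mm in tool axes to bring the TCP to p"
    o=env.get_obs();return np.round(o["orientation"].T@(np.asarray(p)-o["tool_pos"])*1000,1)
E
python3 - <<'E'
from h import *
T=env.grab_frame("top");S=env.grab_frame("side")
for l in["holder","scraper_a","clamp_lever","lever_knob","mark_open","mark_light","mark_tight","figurine","mug","bowl","pen","slot0","keeper_mid"]:
  for n,f in(("top",T),("side",S)):
    for r in env.outline_of(l,n):
        m=r["mask"];ys,xs=np.nonzero(m)
        if len(xs)<3: continue
        rect=cv2.minAreaRect(np.c_[xs,ys].astype(np.float32))
        dz=f["depth"][m];z=np.median(dz[dz>0]) if (dz>0).any() else 0
        print(l,n,round(r["conf"],2),len(xs),"c",np.round([xs.mean(),ys.mean()],1),[np.round(x,1) for x in rect],"rgb",np.median(f["image"][m],0),"z0pos",np.round(onz(f,(xs.mean(),ys.mean()),0.01)[:2],3))
big=cv2.resize(T["image"][180:300,160:520],None,fx=2.2,fy=2.2,interpolation=cv2.INTER_CUBIC)
cv2.imwrite("pics/t1.png",big[:,:,::-1])
E
```

```text
holder top 0.87 7169 c [239.8 223.2] [array([248.4, 229.5]), array([154.8,  64.3]), np.float64(3.0)] rgb [103. 102. 104.] z0pos [0.546 0.195]
holder top 0.2 478 c [279.4 211.4] [array([279.4, 211.6]), array([93.3,  5.8]), np.float64(4.8)] rgb [127. 133. 137.] z0pos [0.577 0.093]
holder side 0.9 6414 c [318.7 329.3] [array([327.1, 318. ]), array([ 68.8, 138.3]), np.float64(12.5)] rgb [121. 120. 115.] z0pos [0.543 0.221]
scraper_a top 0.89 860 c [439.3 222.5] [array([438.5, 226.5]), array([65., 17.]), np.float64(90.0)] rgb [107. 109. 115.] z0pos [ 0.547 -0.318]
scraper_a top 0.75 942 c [424.5 336.1] [array([419.7, 337.2]), array([18.2, 68.2]), np.float64(76.0)] rgb [ 29. 101. 103.] z0pos [ 0.259 -0.272]
scraper_a top 0.68 861 c [479.2 234. ] [array([478.5, 238. ]), array([64., 17.]), np.float64(90.0)] rgb [109. 109. 114.] z0pos [ 0.517 -0.419]
scraper_a side 0.98 392 c [392.4 155.3] [array([392.3, 155.3]), array([47.7,  9.5]), np.float64(8.1)] rgb [145.  76.  28.] z0pos [ 0.36  -0.523]
scraper_a side 0.73 507 c [337.1 191.8] [array([337.5, 191.5]), array([11., 51.]), np.float64(90.0)] 
[... 4212 characters left out ...]
31 385 c [322.2 346.2] [array([322. , 345.5]), array([38.9, 13.4]), np.float64(45.0)] rgb [67. 67. 68.] z0pos [0.529 0.269]
slot0 top 0.73 7268 c [239.6 223.4] [array([248.1, 230. ]), array([156.2,  65. ]), np.float64(3.4)] rgb [102.5 102.  104. ] z0pos [0.545 0.195]
slot0 side 0.72 6402 c [318.6 329.5] [array([328. , 319.6]), array([ 69.6, 136.1]), np.float64(14.0)] rgb [121. 120. 116.] z0pos [0.544 0.221]
keeper_mid top 0.78 429 c [277.6 211.3] [array([277. , 211.4]), array([90.4,  5.5]), np.float64(5.0)] rgb [130. 137. 141.] z0pos [0.577 0.098]
keeper_mid side 0.9 324 c [313.5 284.5] [array([313.5, 285. ]), array([ 5.3, 75. ]), np.float64(14.4)] rgb [130.  135.5 137. ] z0pos [0.573 0.079]
```

View pics/t1.png

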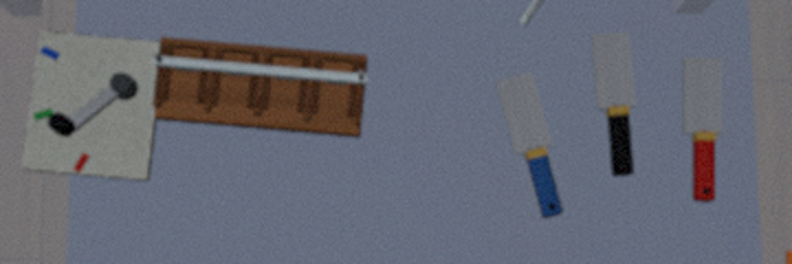

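```bash
cat >> h.py <<'E'
from scipy.optimize import minimize
def box(x0,x1,y0,y1,z0,z1): return np.array([[x,y,z] for x in(x0,x1) for y in(y0,y1) for z in(z0,z1)])/1000
HOLD=[box(-40,40,-120,120,0,36),box(-52,-40,-120,120,0,20),box(-125,40,120,268,0,12)]
SCR=[box(0,90,-22,22,0,5),box(-80,0,-11,11,0,22)]
def place(P,p,z=0):
    c,s=np.cos(p[2]),np.sin(p[2]);return P@np.array([[c,s,0],[-s,c,0],[0,0,1]])+[p[0],p[1],z]
def render(f,model,p,z=0,k=4):
    im=np.zeros((480*k,640*k),np.uint8)
    for B in model:
        uv=np.array([proj(f,q) for q in place(B,p,z)])
        h=cv2.convexHull(((uv+.5)*k-.5).astype(np.float32))
        cv2.fillPoly(im,[np.round(h*16).astype(np.int32)],255,shift=4)
    return cv2.resize(im,(640,480),interpolation=cv2.INTER_AREA)/255.
def fit(views,model,p0,z=0):
    "views: list of (frame,mask)"
    def cost(d):
        p=p0+d*[.01,.01,.05];c=0
        for f,m in views: c+=np.abs(render(f,model,p,z)-m).sum()/m.sum()
        return c/len(views)
    r=minimize(cost,np.zeros(3),method="Nelder-Mead",options=dict(initial_simplex=np.vstack([np.zeros(3),np.eye(3)]),xatol=.01,fatol=1e-4,maxiter=150))
    return p0+r.x*[.01,.01,.05],r.fun
def near(f,n,label,uv,tol=12):
    for r in env.outline_of(label,n):
        ys,xs=np.nonzero(r["mask"])
        if len(xs)>50 and np.hypot(xs.mean()-uv[0],ys.mean()-uv[1])<tol: return r["mask"]
E
python3 - <<'E'
from h import *
def g(f):return cv2.cvtColor(f["image"],cv2.COLOR_RGB2HSV)
F={};M={}
p0s={"holder":np.array([.565,.09,-.06]),"scraper_b":np.array([.475,-.23,.2]),"scraper_d":np.array([.53,-.318,.05]),"scraper_c":np.array([.50,-.415,0.])}
for i in range(4):
  for n in("top","side"):
    f=env.grab_frame(n);F[n]=f
    for l,p in p0s.items():
        if (n,l) in M: continue
        q=np.array([p[0],p[1],0.01])
        if l=="holder": q=place(np.array([[-.02,.075,.01]]),p)[0]
        m=near(f,n,l,proj(f,q),15)
        if m is not None: M[n,l]=m
import pickle;pickle.dump((F,M),open("s0.pkl","wb"))
for l,p in p0s.items():
    mod=HOLD if l=="holder" else SCR
    for ns in(["top"],["side"],["top","side"]):
        v=[(F[n],M[n,l]) for n in ns if (n,l) in M]
        if v: r=fit(v,mod,p);print(l,ns,np.round(r[0],4),round(r[1],3))
# marks & knob
fT,fS=F["top"],F["side"]
res={}
for n,f,(x0,x1,y0,y1) in(("top",fT,(168,240,190,270)),("side",fS,(275,360,325,392))):
    h=g(f)[y0:y1,x0:x1];
    for c,(a,b) in dict(blue=(105,130),green=(45,80),red=(0,8)).items():
        m=((h[...,0]>=a)&(h[...,0]<=b)&(h[...,1]>110)).astype(np.uint8)
        k,_,st,ce=cv2.connectedComponentsWithStats(m)
        if k>1:
            j=1+st[1:,4].argmax();res[n,c]=ce[j]+[x0,y0];print(n,c,st[j,4],res[n,c])
for c in("blue","green","red"):
    if("top",c)in res and("side",c)in res: print(c,tri(fT,res["top",c],fS,res["side",c]),onz(fT,res["top",c],.012))
E
```

```text
holder ['top'] [ 0.5613  0.095  -0.0921] 0.021
holder ['top', 'side'] [ 0.5613  0.095  -0.0921] 0.021
scraper_b ['top'] [ 0.4803 -0.2226  0.2165] 0.152
scraper_b ['side'] [ 0.4826 -0.2172  0.2159] 0.083
scraper_b ['top', 'side'] [ 0.4836 -0.2206  0.2487] 0.129
scraper_d ['top'] [ 0.5323 -0.3188  0.0284] 0.091
scraper_d ['side'] [ 0.5329 -0.3148  0.0763] 0.083
scraper_d ['top', 'side'] [ 0.5323 -0.3181  0.0367] 0.134
scraper_c ['top'] [ 0.5031 -0.4182 -0.0441] 0.058
scraper_c ['side'] [ 0.4996 -0.4138 -0.0459] 0.089
scraper_c ['top', 'side'] [ 0.5019 -0.4174 -0.0451] 0.114
top blue 22 [182.22727273 203.72727273]
top green 19 [179.63157895 231.63157895]
top red 20 [196.55 253.55]
side blue 27 [290.2962963  372.18518519]
side green 24 [320.625 376.5  ]
side red 27 [345.81481481 360.59259259]
blue (array([0.59808722, 0.34529016, 0.00861971]), np.float64(0.00036439638875164406)) [0.59712307 0.34441665 0.012     ]
green (array([0.52477665, 0.34935946, 0.00734248]), np.float64(0.00018126145940066874)) [0.52384548 0.34813692 0.012     ]
red (array([0.46769342, 0.30318006, 0.00943202]), np.float64(0.0006010492370698395)) [0.46703007 0.30262    0.012     ]
```

The marks triangulate consistently: 100 mm from the fitted pivot and 0.75 / 1.5 rad apart. Next I'll locate the knob and re-fit the holder from the side view.

```bash
python3 - <<'E'
from h import *
fT=env.grab_frame("top");fS=env.grab_frame("side")
m=near(fS,"side","holder",(318,329),15)
p0=np.array([.5613,.095,-.0921])
if m is not None:
    print(fit([(fS,m)],HOLD,p0)); 
    mt=near(fT,"top","holder",(239,223),15)
    if mt is not None: print(fit([(fT,mt)],HOLD,p0),fit([(fS,m),(fT,mt)],HOLD,p0))
ks={}
for n,f,(x0,x1,y0,y1) in(("top",fT,(178,208,222,250)),("side",fS,(318,345,340,366))):
    im=f["image"][y0:y1,x0:x1].max(2);mm=(im<40).astype(np.uint8)
    k,_,st,ce=cv2.connectedComponentsWithStats(mm);j=1+st[1:,4].argmax();ks[n]=ce[j]+[x0,y0];print(n,st[j],ks[n])
print("knob mid",tri(fT,ks["top"],fS,ks["side"]),onz(fT,ks["top"],.065),onz(fS,ks["side"],.065))
E
```

```text
(array([ 0.55989011,  0.09739073, -0.0899537 ]), np.float64(0.02885384266902605))
(array([ 0.56045055,  0.09428775, -0.09391047]), np.float64(0.028305462831344864)) (array([ 0.56037438,  0.0959295 , -0.08919224]), np.float64(0.033154753215559024))
top [ 5 10 11  9 66] [187.56060606 236.1969697 ]
side [  9   7   8  15 109] [330.52293578 353.93577982]
knob mid (array([0.50416692, 0.31587833, 0.05761402]), np.float64(0.00018111875506302035)) [0.50280385 0.31403958 0.065     ] [0.50387093 0.32008892 0.065     ]
```

```bash
cat >> h.py <<'E'
def plan(pts):
    "pts: (x,y,z of the TCP [m], world heading of tool y [deg]); prints shift mm and turn about tool z in deg (tool kept straight down)"
    o=env.get_obs();Rm=o["orientation"];h0=np.degrees(np.arctan2(Rm[1,1],Rm[0,1]))
    print("now",np.round(o["tool_pos"],4),"heading",round(h0,1),"open",round(o["opening"]*1e3,1),"tilt",np.round(Rm[:,2],3),"t",round(o["clock"],1))
    for x,y,z,h in pts:
        d=(h-h0+90)%180-90
        tgt=np.array([[np.sin(np.radians(h0+d))*-1,np.cos(np.radians(h0+d)),0],[np.cos(np.radians(h0+d)),np.sin(np.radians(h0+d)),0],[0,0,-1]]).T
        if np.dot(tgt[:,1],[np.cos(np.radians(h0+d)),np.sin(np.radians(h0+d)),0])<0: tgt=tgt
        if np.linalg.det(tgt)<0: tgt[:,0]*=-1
        print(np.round(Rm.T@(np.array([x,y,z])-o["tool_pos"])*1e3,1).tolist(),np.round(R.from_matrix(Rm.T@tgt).as_rotvec(degrees=True),1).tolist())
E
python3 - <<'E'
from h import *
plan([(.5,-.2,.3,-68+35),(.5035,.316,.24,7.6),(.5035,.316,.135,7.6)])
E
```

```text
now [ 0.2352 -0.5791  0.3026] heading -67.9 open 87.5 tilt [-0.  0. -1.] t 2.6
[388.0, -251.5, 2.6] [-0.0, 0.0, -34.9]
[585.4, -728.3, 62.6] [-0.0, -0.0, -75.5]
[585.4, -728.3, 167.6] [-0.0, -0.0, -75.5]
```

>>> step_arm:
  targets:
    - [[60,388,-251,0,0,0,-35],[60,388,-251,0,0,0,-35],[60,388,-251,0,0,0,-35],[60,388,-251,0,0,0,-35],[60,388,-251,0,0,0,-35],[60,388,-251,0,0,0,-35],[60,388,-251,0,0,0,-35],[60,388,-251,0,0,0,-35],[60,585,-728,60,0,0,-75.5],[60,585,-728,60,0,0,-75.5],[60,585,-728,60,0,0,-75.5],[60,585,-728,60,0,0,-75.5],[60,585,-728,60,0,0,-75.5],[60,585,-728,60,0,0,-75.5],[60,585,-728,60,0,0,-75.5],[60,585,-728,60,0,0,-75.5],[60,585,-728,60,0,0,-75.5],[60,585,-728,60,0,0,-75.5],[60,585,-728,60,0,0,-75.5],[60,585,-728,60,0,0,-75.5]]
  squeeze: 8

```text
clock: 5.15
tool_pos: [0.5041, 0.3134, 0.2429]
orientation: [[-0.129, 0.992, 0.001], [0.992, 0.129, -0.001], [-0.001, 0.001, -1.0]]
contact_force: [0.0, 0.7, 0.2]
opening: 0.0602
grip_force: 0.0
```

```bash
python3 - <<'E'
from h import *
plan([(.5035,.316,.24,7.6),(.5035,.316,.135,7.6)])
a=env.grab_frame("top")["image"][150:310,100:340];b=env.grab_frame("side")["image"][260:420,220:460]
cv2.imwrite("pics/k1.png",cv2.resize(np.vstack([a,b]),None,fx=1.85,fy=1.85)[:,:,::-1])
E
```

```text
now [0.5041 0.3134 0.2429] heading 7.4 open 60.2 tilt [ 0.001 -0.001 -1.   ] t 5.2
[2.6, -0.2, 2.9] [0.0, 0.1, -0.2]
[2.7, -0.3, 107.9] [0.0, 0.1, -0.2]
```

View pics/k1.png

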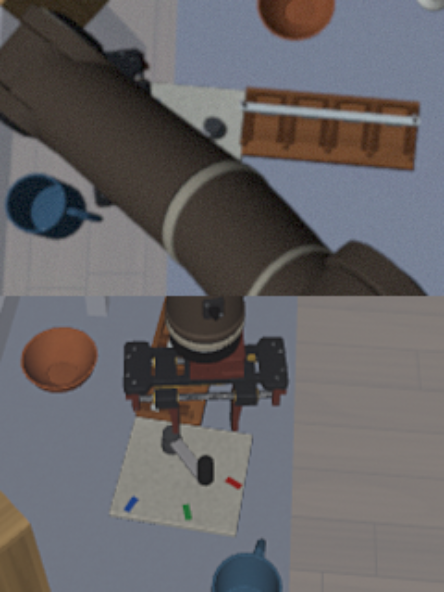

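The side view shows the open fingers directly above the knob, straddling it along the x direction. Descending and gripping.

>>> step_arm:
  targets:
    - [[60,2.5,0,60,0,0,0],[60,2.5,0,112,0,0,0],[60,2.5,0,112,0,0,0],[60,2.5,0,112,0,0,0],[15,2.5,0,112,0,0,0],[15,2.5,0,112,0,0,0],[15,2.5,0,112,0,0,0],[15,2.5,0,112,0,0,0],[15,2.5,0,112,0,0,0],[15,2.5,0,112,0,0,0]]
  squeeze: 8

```text
clock: 6.5
tool_pos: [0.503, 0.3181, 0.1309]
orientation: [[-0.132, 0.991, 0.0], [0.991, 0.132, -0.0], [-0.0, 0.0, -1.0]]
contact_force: [0.1, -1.6, 3.3]
opening: 0.0221
grip_force: 8.0
```

```bash
python3 - <<'E'
from h import *
o=env.get_obs();print(o['contact_force'],o['opening'],o['grip_force'])
P=np.array([.5549,.2546])
L=[]
for a in(129.9,122,114,106,98,90,82,74,68,65.3,62):
    r=np.radians(a);L.append((P[0]+.08*np.cos(r),P[1]+.08*np.sin(r),.13,7.6))
plan(L)
E
```

```text
[ 0.10790086 -1.60534204  3.29543032] 0.02212385582150425 8.000202029943466
now [0.503  0.3181 0.1309] heading 7.6 open 22.1 tilt [ 0. -0. -1.] t 6.5
[-2.1, 0.3, 0.9] [0.0, 0.0, 0.0]
[3.1, 10.0, 0.9] [0.0, 0.0, 0.0]
[7.0, 20.4, 0.9] [0.0, 0.0, 0.0]
[9.4, 31.3, 0.9] [0.0, 0.0, 0.0]
[10.2, 42.5, 0.9] [0.0, 0.0, 0.0]
[9.5, 53.6, 0.9] [0.0, 0.0, 0.0]
[7.3, 64.5, 0.9] [0.0, 0.0, 0.0]
[3.5, 75.1, 0.9] [0.0, 0.0, 0.0]
[-0.2, 82.5, 0.9] [0.0, 0.0, 0.0]
[-2.1, 85.8, 0.9] [0.0, 0.0, 0.0]
[-4.7, 89.6, 0.9] [0.0, 0.0, 0.0]
```

>>> step_arm:
  targets:
    - [[15,2,5,0,0,0,0],[15,4,10,0,0,0,0],[15,6,15,0,0,0,0],[15,8,20,0,0,0,0],[15,9,26,0,0,0,0],[15,10,31,0,0,0,0],[15,10.5,37,0,0,0,0],[15,10.5,42,0,0,0,0],[15,10.5,48,0,0,0,0],[15,10,54,0,0,0,0],[15,9,59,0,0,0,0],[15,7.5,64,0,0,0,0],[15,5.5,70,0,0,0,0],[15,3.5,75,0,0,0,0],[15,1,80,0,0,0,0],[15,-1,84,0,0,0,0],[15,-2,86,0,0,0,0],[15,-2,86,0,0,0,0]]
  squeeze: 10

```text
clock: 8.75
tool_pos: [0.5888, 0.3268, 0.1304]
orientation: [[-0.132, 0.991, 0.0], [0.991, 0.132, -0.001], [-0.001, 0.0, -1.0]]
contact_force: [-1.0, 0.4, -3.3]
opening: 0.0215
grip_force: 10.0
```

>>> step_arm:
  targets:
    - [[15,-1,1.7,0,0,0,0],[15,-2,3.4,0,0,0,0],[15,-2,3.4,0,0,0,0]]

```text
clock: 9.12
tool_pos: [0.5894, 0.3268, 0.1303]
orientation: [[-0.134, 0.991, -0.004], [0.991, 0.134, -0.001], [0.0, -0.004, -1.0]]
contact_force: [-11.1, 1.1, 1.3]
opening: 0.0217
grip_force: 10.0
```

>>> step_arm:
  targets:
    - [[45,-1,1,0,0,0,0],[45,0,0,0,0,0,0],[45,0,0,0,0,0,0],[45,0,0,-60,0,0,0],[45,0,0,-120,0,0,0],[45,0,0,-170,0,0,0],[45,0,0,-170,0,0,0]]

```text
clock: 10.0
tool_pos: [0.5936, 0.3269, 0.3061]
orientation: [[-0.132, 0.991, 0.008], [0.991, 0.132, 0.004], [0.003, 0.008, -1.0]]
contact_force: [0.4, -0.4, -1.0]
opening: 0.0449
grip_force: 0.0
```

```bash
cat >> h.py <<'E'
def scr(p0s,tries=3):
    F={};M={}
    for i in range(tries):
      for n in("top","side"):
        f=env.grab_frame(n);F[n]=f
        for l,p in p0s.items():
            if (n,l) in M: continue
            m=near(f,n,l,proj(f,place(np.array([[.02,0,.008]]),p)[0]),18)
            if m is not None: M[n,l]=m
    for l,p in p0s.items():
        for n in("top","side"):
            if (n,l) in M:
                r=fit([(F[n],M[n,l])],SCR,np.array(p));print(l,n,np.round(r[0],4),round(r[1],3),M[n,l].sum())
    return F,M
E
python3 - <<'E'
from h import *
F,M=scr({"scraper_b":[.4815,-.22,.216],"scraper_d":[.5325,-.317,.05],"scraper_c":[.5015,-.416,-.045]})
plan([])
m=near(F["side"],"side","holder",(318,329),40)
if m is not None: 
    # keeper etc.
    pass
print(env.get_obs()["contact_force"])
a=F["top"]["image"][150:310,100:580];b=F["side"]["image"][140:400,220:460]
cv2.imwrite("pics/k2.png",cv2.resize(np.hstack([a[:,230:],np.zeros((160,10,3),np.uint8),cv2.resize(b,(148,160))]),None,fx=1.9,fy=1.9)[:,:,::-1])
cv2.imwrite("pics/k3.png",cv2.resize(F["side"]["image"][280:400,260:400],None,fx=4,fy=4)[:,:,::-1])
E
```

```text
scraper_b top [ 0.4836 -0.2214  0.2604] 0.129 838
scraper_b side [ 0.4814 -0.2187  0.2495] 0.161 502
scraper_d top [ 0.5317 -0.3193  0.0508] 0.067 943
scraper_d side [ 0.5323 -0.317   0.0505] 0.452 385
scraper_c top [ 0.5028 -0.4183 -0.0459] 0.066 987
scraper_c side [ 0.5026 -0.414  -0.0395] 0.346 349
now [0.592  0.3259 0.3003] heading 7.6 open 45.2 tilt [-0. -0. -1.] t 10.7
[ 0.73982967 -0.70975533  0.38123129]
```

View pics/k3.png

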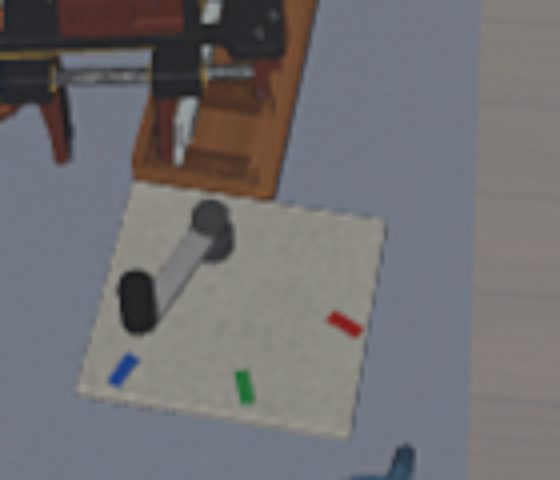

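The lever arm and knob (138,300) point at the blue mark (123,370), so the lever is open. Now to scraper_b.

```bash
python3 - <<'E'
from h import *
plan([(.468,-.2238,.2,104.6),(.468,-.2238,.084,104.6)])
print(env.get_obs()['q'])
E
```

```text
now [0.592  0.3259 0.3005] heading 7.6 open 44.8 tilt [-0. -0. -1.] t 10.7
[-528.4, -195.7, 100.6] [-0.0, 0.0, 83.0]
[-528.4, -195.7, 216.6] [-0.0, 0.0, 83.0]
[-0.1879872   0.57298501 -0.6040624   1.43119439  0.3315966   1.24011235
 -0.69207243]
```

>>> step_arm:
  targets:
    - [[50,-528,-196,60,0,0,83],[50,-528,-196,60,0,0,83],[50,-528,-196,60,0,0,83],[50,-528,-196,60,0,0,83],[50,-528,-196,60,0,0,83],[50,-528,-196,60,0,0,83],[50,-528,-196,60,0,0,83],[50,-528,-196,60,0,0,83],[50,-528,-196,60,0,0,83],[50,-528,-196,60,0,0,83],[50,-528,-196,60,0,0,83],[50,-528,-196,60,0,0,83],[50,-528,-196,120,0,0,83],[50,-528,-196,120,0,0,83],[50,-528,-196,120,0,0,83]]

```text
clock: 12.58
tool_pos: [0.4685, -0.2226, 0.1819]
orientation: [[0.967, 0.254, 0.001], [0.254, -0.967, 0.0], [0.001, 0.0, -1.0]]
contact_force: [0.4, -0.0, 0.6]
opening: 0.0499
grip_force: 0.0
```

```bash
python3 - <<'E'
from h import *
plan([(.468,-.2238,.12,104.6),(.468,-.2238,.084,104.6)])
print(env.get_obs()['q'])
a=env.grab_frame("side")["image"];
cv2.imwrite("pics/b1.png",cv2.resize(a[120:260,260:460],None,fx=3.5,fy=3.5)[:,:,::-1])
E
```

```text
now [ 0.4685 -0.2226  0.1819] heading -75.3 open 49.9 tilt [ 0.001  0.    -1.   ] t 12.6
[-0.8, 1.0, 61.9] [0.0, -0.0, 0.1]
[-0.8, 1.0, 97.9] [0.0, -0.0, 0.1]
[ 0.49358604  0.38391876 -0.1779948   1.96915684  0.09259863  0.79559055
 -1.05083588]
```

View pics/b1.png

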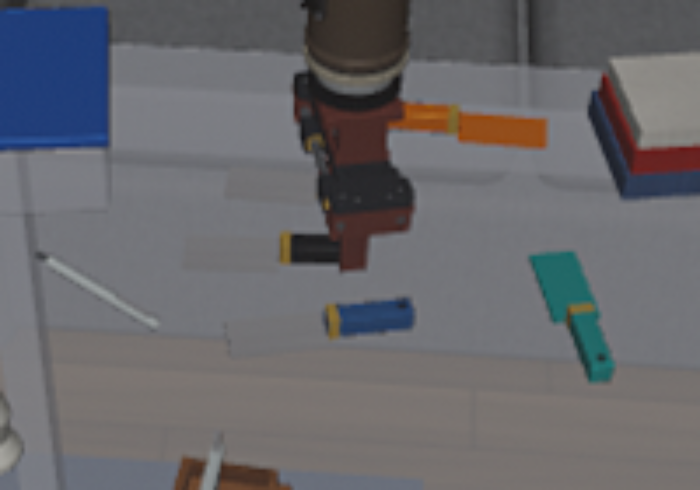

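The gripper hangs above the blue handle (crop 370,318), and its heading matches the handle. Descending and gripping.

>>> step_arm:
  targets:
    - [[50,-1,1,50,0,0,0],[50,-1,1,80,0,0,0],[50,-1,1,97,0,0,0],[50,-1,1,98,0,0,0],[50,-1,1,98,0,0,0],[15,-1,1,98,0,0,0],[15,-1,1,98,0,0,0],[15,-1,1,98,0,0,0],[15,-1,1,98,0,0,0],[15,-1,1,98,0,0,0],[15,-1,1,98,0,0,0]]
  squeeze: 45

```text
clock: 14.0
tool_pos: [0.4671, -0.2248, 0.083]
orientation: [[0.968, 0.252, 0.0], [0.252, -0.968, -0.0], [0.0, 0.0, -1.0]]
contact_force: [-0.1, -1.1, 5.6]
opening: 0.0218
grip_force: 45.0
```

>>> step_arm:
  targets:
    - [[15,0,0,-20,0,0,0],[15,0,0,-50,0,0,0],[15,0,0,-80,0,0,0],[15,0,0,-80,0,0,0]]

```text
clock: 14.5
tool_pos: [0.4678, -0.225, 0.1641]
orientation: [[0.968, 0.252, 0.003], [0.252, -0.968, -0.001], [0.003, 0.002, -1.0]]
contact_force: [0.4, -0.2, -1.8]
opening: 0.0215
grip_force: 45.0
```

```bash
cat >> h.py <<'E'
H=np.array([.5604,.0957,-.091])
def hp(x,y): return place(np.array([[x,y,0]]),H)[0][:2]
def slotplan(k,gx,zs=.106):
    y=[-.087,-.029,.029,.087][k];h=np.degrees(H[2])+90
    plan([(*hp(-.15-.03+gx,y),.15,h),(*hp(-.15+gx,y),zs,h),(*hp(-.058+gx,y),zs,h)])
E
python3 - <<'E'
from h import *
slotplan(2,-.0161)
E
```

```text
now [ 0.4678 -0.225   0.1641] heading -75.4 open 21.5 tilt [ 0.003 -0.001 -1.   ] t 14.5
[-4.3, -380.7, 13.3] [0.1, -0.2, 19.8]
[23.8, -370.7, 57.4] [0.1, -0.2, 19.8]
[110.4, -339.5, 57.7] [0.1, -0.2, 19.8]
```

>>> step_arm:
  targets:
    - [[15,-4,-60,13,0,0,5],[15,-4,-120,13,0,0,10],[15,-4,-180,13,0,0,19.8],[15,-4,-240,13,0,0,19.8],[15,-4,-300,13,0,0,19.8],[15,-4,-340,13,0,0,19.8],[15,-4,-380,13,0,0,19.8],[15,-4,-380,13,0,0,19.8],[15,-4,-380,13,0,0,19.8],[15,-4,-380,13,0,0,19.8]]

```text
clock: 15.75
tool_pos: [0.3672, 0.1409, 0.1492]
orientation: [[0.996, -0.092, -0.001], [-0.092, -0.996, -0.001], [-0.001, 0.001, -1.0]]
contact_force: [0.2, 0.2, -2.1]
opening: 0.0213
grip_force: 45.0
```

```bash
python3 - <<'E'
from h import *
slotplan(2,-.0161)
print(env.get_obs()['q'])
fT=env.grab_frame("top");fS=env.grab_frame("side")
a=cv2.resize(fT["image"][170:310,210:350],None,fx=2.8,fy=2.8);b=cv2.resize(fS["image"][225:365,270:410],None,fx=2.8,fy=2.8)
cv2.imwrite("pics/i1.png",np.hstack([a,b])[:,:,::-1])
E
```

```text
now [0.3672 0.1409 0.1492] heading -95.3 open 21.3 tilt [-0.001 -0.001 -1.   ] t 15.8
[0.4, -1.6, -0.8] [0.0, 0.0, -0.1]
[30.4, -1.7, 43.2] [0.0, 0.0, -0.1]
[122.4, -1.8, 43.1] [0.0, 0.0, -0.1]
[-0.27218041  0.26563838 -0.24764561  2.27084941  0.1118368   0.61694302
 -2.26629245]
```

View pics/i1.png

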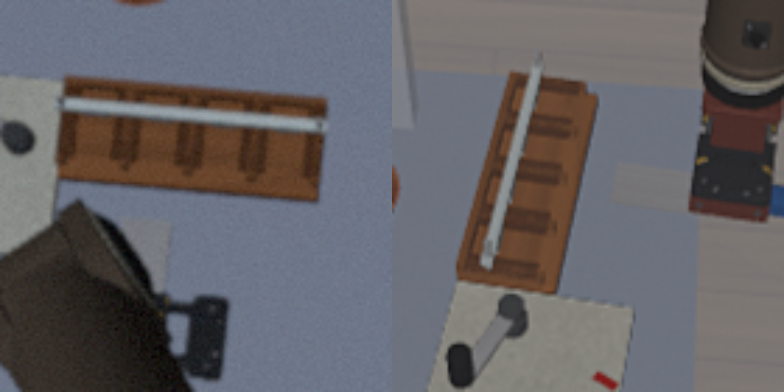

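```bash
cat >> h.py <<'E'
def heldcheck(gx,zoff=.083):
    o=env.get_obs();t=o["tool_pos"];Rm=o["orientation"];yaw=np.arctan2(Rm[1,0],Rm[0,0])
    p=np.array([t[0]-gx*np.cos(yaw),t[1]-gx*np.sin(yaw),yaw]);z=t[2]-zoff
    for n in("top","side"):
        f=env.grab_frame(n);m=near(f,n,"scraper_b",proj(f,[*place(np.array([[.03,0,0]]),p)[0][:2],z+.005]),25)
        for nm,q in(("tipL",[.09,.022,.005]),("tipR",[.09,-.022,.005])): print(n,nm,"pred",np.round(proj(f,place(np.array([q]),p,z)[0]),1),end=" ")
        if m is None: print("none");continue
        ys,xs=np.nonzero(m);r=cv2.minAreaRect(np.c_[xs,ys].astype(np.float32));print(len(xs),"box",np.round(cv2.boxPoints(r),1).tolist())
        np.save(f"m_{n}.npy",m)
E
python3 - <<'E'
from h import *
heldcheck(-.0161)
E
```

```text
top tipL pred [252.1 246.8] top tipR pred [270.  248.4] 291 box [[254.0, 248.0], [270.0, 248.0], [270.0, 273.0], [254.0, 273.0]]
side tipL pred [347.7 295.6] side tipR pred [350.4 282.2] 490 box [[348.20001220703125, 297.5], [350.0, 283.1000061035156], [416.0, 291.3999938964844], [414.20001220703125, 305.79998779296875]]
```

>>> step_arm:
  targets:
    - [[15,10,-1.7,20,0,0,0],[15,20,-1.7,35,0,0,0],[15,30,-1.7,43,0,0,0],[15,38,-1.7,43,0,0,0],[15,46,-1.7,43,0,0,0],[15,54,-1.7,43,0,0,0],[15,60,-1.7,43,0,0,0],[15,60,-1.7,43,0,0,0]]

```text
clock: 17.05
tool_pos: [0.4276, 0.1383, 0.1068]
orientation: [[0.996, -0.091, 0.0], [-0.091, -0.996, 0.0], [0.0, -0.0, -1.0]]
contact_force: [-0.0, 0.3, -2.2]
opening: 0.0217
grip_force: 45.0
```

>>> step_arm:
  targets:
    - [[15,8,0,0,0,0,0],[15,16,0,0,0,0,0],[15,24,0,0,0,0,0],[15,32,0,0,0,0,0],[15,40,0,0,0,0,0],[15,48,0,0,0,0,0],[15,54,0,0,0,0,0],[15,58,0,0,0,0,0],[15,58,0,0,0,0,0]]

```text
clock: 18.18
tool_pos: [0.4851, 0.1331, 0.1066]
orientation: [[0.996, -0.091, 0.0], [-0.091, -0.996, -0.0], [0.0, 0.0, -1.0]]
contact_force: [-0.8, -0.2, -1.7]
opening: 0.0218
grip_force: 45.0
```

Only about 1 N of force, with roughly 4 mm left. I'll press to the back stop and lower the blade onto the floor.

>>> step_arm:
  targets:
    - [[15,2,0,1,0,0,0],[15,4,0,2,0,0,0],[15,6,0,2,0,0,0],[15,6,0,2,0,0,0]]

```text
clock: 18.68
tool_pos: [0.4893, 0.1326, 0.1041]
orientation: [[0.996, -0.09, -0.003], [-0.09, -0.996, -0.001], [-0.003, 0.001, -1.0]]
contact_force: [-4.4, 0.6, 0.4]
opening: 0.0216
grip_force: 45.0
```

>>> step_arm:
  targets:
    - [[15,2,0,1,0,0,0],[15,4,0,1,0,0,0],[15,4,0,1,0,0,0]]

```text
clock: 19.05
tool_pos: [0.4901, 0.1323, 0.1027]
orientation: [[0.996, -0.089, -0.01], [-0.089, -0.996, -0.002], [-0.009, 0.003, -1.0]]
contact_force: [-17.2, 0.9, 7.6]
opening: 0.0215
grip_force: 45.0
```

>>> step_arm:
  targets:
    - [[40,0,0,-1,0,0,0],[40,-4,0,-1,0,0,0],[40,-4,0,-1,0,0,0],[40,-4,0,-40,0,0,0],[40,-4,0,-100,0,0,0],[40,-4,0,-150,0,0,0],[40,-4,0,-150,0,0,0]]

```text
clock: 19.92
tool_pos: [0.493, 0.1331, 0.2578]
orientation: [[0.996, -0.091, 0.008], [-0.091, -0.996, 0.002], [0.008, -0.003, -1.0]]
contact_force: [0.5, 0.1, -0.6]
opening: 0.0402
grip_force: 0.0
```

```bash
python3 - <<'E'
from h import *
F,M=scr({"scraper_d":[.5325,-.317,.05],"scraper_c":[.5015,-.416,-.045]})
plan([])
b=cv2.resize(F["side"]["image"][225:385,270:430],None,fx=2.4,fy=2.4);a=cv2.resize(F["top"]["image"][150:310,210:370],None,fx=2.4,fy=2.4)
cv2.imwrite("pics/i2.png",np.hstack([a,b])[:,:,::-1])
E
```

```text
scraper_d top [ 0.5343 -0.3187  0.0411] 0.09 874
scraper_d side [ 0.536  -0.3145  0.0843] 2.65 145
scraper_c top [ 0.5034 -0.4181 -0.0468] 0.041 943
scraper_c side [ 0.5038 -0.418  -0.0401] 4.981 78
now [0.4907 0.1325 0.2529] heading -95.2 open 40.0 tilt [-0.001 -0.    -1.   ] t 20.4
```

View pics/i2.png

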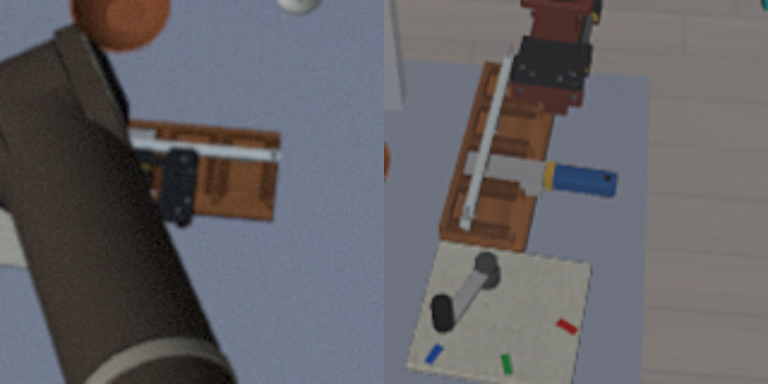

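The crop shows scraper_b home in slot 2 (side crop 545,178), its blade passing under the keeper to the back. The lever is still at blue. Next is scraper_d.

```bash
python3 - <<'E'
from h import *
plan([(.5175,-.3178,.16,92.6),(.5175,-.3178,.084,92.6)])
E
```

```text
now [0.4907 0.1325 0.2529] heading -95.2 open 40.0 tilt [-0.001 -0.    -1.   ] t 20.4
[67.6, 446.0, 93.0] [0.0, 0.1, -7.8]
[67.7, 446.0, 169.0] [0.0, 0.1, -7.8]
```

>>> step_arm:
  targets:
    - [[50,10,60,20,0,0,-8],[50,67,446,60,0,0,-8],[50,67,446,60,0,0,-8],[50,67,446,60,0,0,-8],[50,67,446,60,0,0,-8],[50,67,446,60,0,0,-8],[50,67,446,60,0,0,-8],[50,67,446,60,0,0,-8],[50,67,446,60,0,0,-8],[50,67,446,60,0,0,-8],[50,67,446,110,0,0,-8],[50,67,446,110,0,0,-8],[50,67,446,110,0,0,-8]]

```text
clock: 22.05
tool_pos: [0.5181, -0.3166, 0.1449]
orientation: [[0.999, 0.051, 0.001], [0.051, -0.999, 0.0], [0.001, 0.0, -1.0]]
contact_force: [-0.9, 0.2, 0.0]
opening: 0.0502
grip_force: 0.0
```

```bash
python3 - <<'E'
from h import *
F,M=scr({"scraper_d":[.533,-.317,.045],"scraper_c":[.5015,-.416,-.045]},2)
plan([(.5175,-.3178,.084,92.6)])
print(env.get_obs()['q'])
E
```

```text
scraper_d top [ 0.5429 -0.317   0.0451] 3.293 216
scraper_d side [ 0.5336 -0.3168  0.0923] 0.089 489
scraper_c side [ 0.5054 -0.4125 -0.0233] 1.289 204
now [ 0.5173 -0.3178  0.1441] heading -87.2 open 50.0 tilt [ 0.001 -0.    -1.   ] t 22.5
[0.2, 0.0, 60.1] [0.0, -0.0, 0.2]
[ 0.52453102  0.55462587 -0.07313319  1.78415227  0.05351873  0.80412412
 -1.09672744]
```

>>> step_arm:
  targets:
    - [[50,0,0,30,0,0,0],[50,0,0,58,0,0,0],[50,0,0,60,0,0,0],[50,0,0,60,0,0,0],[15,0,0,60,0,0,0],[15,0,0,60,0,0,0],[15,0,0,60,0,0,0],[15,0,0,60,0,0,0],[15,0,0,60,0,0,0],[15,0,0,60,0,0,0],[15,0,0,0,0,0,0],[15,0,0,-20,0,0,0],[15,0,0,-20,0,0,0]]
  squeeze: 45

```text
clock: 24.12
tool_pos: [0.5178, -0.3179, 0.1649]
orientation: [[0.999, 0.049, 0.002], [0.049, -0.999, -0.001], [0.002, 0.001, -1.0]]
contact_force: [1.2, -0.1, -2.3]
opening: 0.0214
grip_force: 45.0
```

```bash
python3 - <<'E'
from h import *
slotplan(1,-.0160)
E
```

```text
now [ 0.5178 -0.3179  0.1649] heading -87.2 open 21.4 tilt [ 0.002 -0.001 -1.   ] t 24.1
[-135.3, -409.6, 14.1] [0.1, -0.1, 8.0]
[-105.7, -405.5, 58.1] [0.1, -0.1, 8.0]
[-14.6, -392.7, 58.3] [0.1, -0.1, 8.0]
```

>>> step_arm:
  targets:
    - [[15,-50,-40,7,0,0,4],[15,-90,-90,13,0,0,8],[15,-135,-410,14,0,0,8],[15,-135,-410,14,0,0,8],[15,-135,-410,14,0,0,8],[15,-135,-410,14,0,0,8],[15,-135,-410,14,0,0,8],[15,-135,-410,14,0,0,8],[15,-135,-410,14,0,0,8],[15,-135,-410,14,0,0,8],[15,-135,-410,14,0,0,8]]

```text
clock: 25.5
tool_pos: [0.3623, 0.0841, 0.1493]
orientation: [[0.996, -0.093, -0.001], [-0.093, -0.996, -0.0], [-0.001, 0.0, -1.0]]
contact_force: [-0.3, 0.5, -2.1]
opening: 0.0223
grip_force: 45.0
```

```bash
python3 - <<'E'
from h import *
slotplan(1,-.0160);heldcheck(-.016);print(env.get_obs()['q'][6])
E
```

```text
now [0.3623 0.0841 0.1493] heading -95.3 open 22.3 tilt [-0.001 -0.    -1.   ] t 25.5
[0.2, -0.6, -0.7] [0.0, 0.0, -0.1]
[30.2, -0.7, 43.3] [0.0, 0.0, -0.1]
[122.2, -0.9, 43.2] [0.0, 0.0, -0.1]
top tipL pred [275.4 248.9] top tipR pred [293.2 250.5] 101 box [[282.0, 250.0], [293.0, 250.0], [293.0, 265.0], [282.0, 265.0]]
side tipL pred [351.1 278.3] side tipR pred [353.7 265.6] 496 box [[351.70001220703125, 280.20001220703125], [354.0, 265.5], [418.0, 275.6000061035156], [415.70001220703125, 290.29998779296875]]
-2.110249208208318
```

Prediction and picture agree to within a pixel. Inserting.

>>> step_arm:
  targets:
    - [[15,10,-0.8,20,0,0,0],[15,20,-0.8,35,0,0,0],[15,30,-0.8,43,0,0,0],[15,38,-0.8,43,0,0,0],[15,46,-0.8,43,0,0,0],[15,54,-0.8,43,0,0,0],[15,62,-0.8,43,0,0,0],[15,70,-0.8,43,0,0,0],[15,76,-0.8,43,0,0,0],[15,76,-0.8,43,0,0,0]]

```text
clock: 26.95
tool_pos: [0.4385, 0.0791, 0.1066]
orientation: [[0.996, -0.091, 0.0], [-0.091, -0.996, 0.0], [0.0, -0.0, -1.0]]
contact_force: [0.6, -0.5, -2.4]
opening: 0.0219
grip_force: 45.0
```

>>> step_arm:
  targets:
    - [[15,8,0,0,0,0,0],[15,16,0,0,0,0,0],[15,24,0,0,0,0,0],[15,32,0,0,0,0,0],[15,38,0,0,0,0,0],[15,42,0,0,0,0,0],[15,44,0,1,0,0,0],[15,46,0,2,0,0,0],[15,48,0,2,0,0,0],[15,48,0,2,0,0,0]]

```text
clock: 28.2
tool_pos: [0.4851, 0.0748, 0.1044]
orientation: [[0.996, -0.09, -0.002], [-0.09, -0.996, -0.0], [-0.002, 0.0, -1.0]]
contact_force: [-3.7, 0.1, -0.9]
opening: 0.0213
grip_force: 45.0
```

>>> step_arm:
  targets:
    - [[15,2,0,1,0,0,0],[15,4,0,1,0,0,0],[15,4.5,0,1,0,0,0],[15,4.5,0,1,0,0,0]]

```text
clock: 28.7
tool_pos: [0.4859, 0.0747, 0.104]
orientation: [[0.996, -0.09, -0.009], [-0.09, -0.996, -0.001], [-0.009, 0.002, -1.0]]
contact_force: [-20.2, 1.4, 25.4]
opening: 0.0214
grip_force: 45.0
```

>>> step_arm:
  targets:
    - [[40,0,0,-1,0,0,0],[40,-4,0,-1,0,0,0],[40,-4,0,-1,0,0,0],[40,-4,0,-40,0,0,0],[40,-4,0,-100,0,0,0],[40,-4,0,-150,0,0,0],[40,-4,0,-150,0,0,0]]

```text
clock: 29.58
tool_pos: [0.4885, 0.0751, 0.2575]
orientation: [[0.996, -0.091, 0.008], [-0.091, -0.996, 0.001], [0.008, -0.002, -1.0]]
contact_force: [0.3, -0.1, -0.4]
opening: 0.0399
grip_force: 0.0
```

```bash
python3 - <<'E'
from h import *
F,M=scr({"scraper_c":[.503,-.417,-.045]})
plan([(.4875,-.416,.16,87.4),(.4875,-.416,.084,87.4)])
im=np.hstack([cv2.resize(F["top"]["image"][120:320,180:540],None,fx=1.4,fy=1.4),cv2.resize(F["side"]["image"][140:340,260:460],None,fx=1.4,fy=1.4)])
cv2.imwrite("pics/i3.png",im[:,:,::-1])
E
```

```text
scraper_c top [ 0.5031 -0.4182 -0.0375] 0.088 888
scraper_c side [ 0.5014 -0.4142 -0.04  ] 3.456 105
now [0.486  0.0747 0.2525] heading -95.2 open 40.3 tilt [-0.002 -0.    -1.   ] t 30.0
[46.1, 488.5, 92.7] [0.0, 0.1, -2.6]
[46.3, 488.5, 168.7] [0.0, 0.1, -2.6]
```

View pics/i3.png

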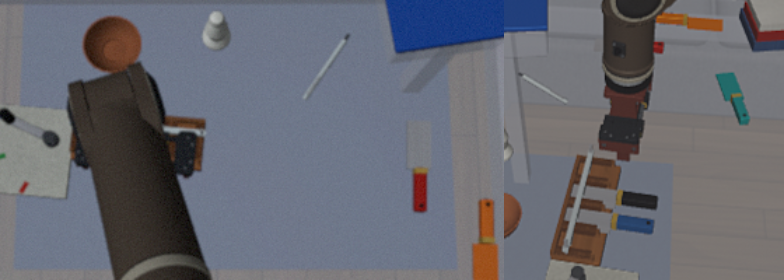

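Black and blue sit level in slots 1 and 2 (side crop 637,200 and 633,223). Red is unmoved at (420,190) in the top crop. Going for it.

>>> step_arm:
  targets:
    - [[50,10,60,20,0,0,-2.5],[50,46,488,60,0,0,-2.5],[50,46,488,60,0,0,-2.5],[50,46,488,60,0,0,-2.5],[50,46,488,60,0,0,-2.5],[50,46,488,60,0,0,-2.5],[50,46,488,60,0,0,-2.5],[50,46,488,60,0,0,-2.5],[50,46,488,60,0,0,-2.5],[50,46,488,60,0,0,-2.5],[50,46,488,60,0,0,-2.5],[50,46,488,110,0,0,-2.5],[50,46,488,110,0,0,-2.5],[50,46,488,110,0,0,-2.5]]

```text
clock: 31.72
tool_pos: [0.4888, -0.4149, 0.1449]
orientation: [[0.999, -0.046, 0.001], [-0.046, -0.999, -0.0], [0.001, 0.0, -1.0]]
contact_force: [0.4, -0.1, 1.1]
opening: 0.0498
grip_force: 0.0
```

```bash
python3 - <<'E'
from h import *
F,M=scr({"scraper_c":[.503,-.417,-.042]},2)
plan([(.4875,-.416,.084,87.5)])
E
```

```text
scraper_c top [ 0.5054 -0.4181 -0.042 ] 1.388 403
scraper_c side [ 0.5028 -0.4131 -0.048 ] 0.087 445
now [ 0.4884 -0.4157  0.1448] heading -92.7 open 49.8 tilt [ 0.001 -0.001 -1.   ] t 32.0
[-0.9, 0.3, 60.8] [0.1, -0.1, -0.2]
```

>>> step_arm:
  targets:
    - [[50,-1,0,30,0,0,0],[50,-1,0,58,0,0,0],[50,-1,0,60.5,0,0,0],[50,-1,0,60.5,0,0,0],[15,-1,0,60.5,0,0,0],[15,-1,0,60.5,0,0,0],[15,-1,0,60.5,0,0,0],[15,-1,0,60.5,0,0,0],[15,-1,0,60.5,0,0,0],[15,-1,0,60.5,0,0,0],[15,-1,0,0,0,0,0],[15,-1,0,-20,0,0,0],[15,-1,0,-20,0,0,0]]
  squeeze: 45

```text
clock: 33.65
tool_pos: [0.4874, -0.4156, 0.1648]
orientation: [[0.999, -0.047, 0.002], [-0.047, -0.999, -0.001], [0.002, 0.001, -1.0]]
contact_force: [-0.9, 0.4, -1.9]
opening: 0.022
grip_force: 45.0
```

```bash
python3 - <<'E'
from h import *
slotplan(0,-.0153)
E
```

```text
now [ 0.4874 -0.4156  0.1648] heading -92.7 open 22.0 tilt [ 0.002 -0.001 -1.   ] t 33.6
[-150.1, -435.9, 13.9] [0.1, -0.1, 2.5]
[-120.2, -434.6, 57.9] [0.1, -0.1, 2.5]
[-28.3, -430.6, 58.1] [0.1, -0.1, 2.5]
```

>>> step_arm:
  targets:
    - [[15,-50,-40,7,0,0,2.5],[15,-90,-90,13,0,0,2.5],[15,-130,-435,14,0,0,2.5],[15,-130,-435,14,0,0,2.5],[15,-130,-435,14,0,0,2.5],[15,-130,-435,14,0,0,2.5],[15,-130,-435,14,0,0,2.5],[15,-130,-435,14,0,0,2.5],[15,-130,-435,14,0,0,2.5],[15,-130,-435,14,0,0,2.5],[15,-130,-435,14,0,0,2.5]]

```text
clock: 35.02
tool_pos: [0.3773, 0.0241, 0.1491]
orientation: [[0.996, -0.093, -0.001], [-0.093, -0.996, -0.0], [-0.001, 0.001, -1.0]]
contact_force: [0.8, 0.0, -1.0]
opening: 0.0216
grip_force: 45.0
```

```bash
python3 - <<'E'
from h import *
slotplan(0,-.0153);heldcheck(-.0153);print(env.get_obs()['q'][6])
E
```

```text
now [0.3773 0.0241 0.1491] heading -95.3 open 21.6 tilt [-0.001 -0.    -1.   ] t 35.0
[-19.5, -0.9, -0.8] [0.0, 0.1, -0.1]
[10.6, -1.0, 43.1] [0.0, 0.1, -0.1]
[102.6, -1.2, 43.0] [0.0, 0.1, -0.1]
top tipL pred [299.9 243.1] top tipR pred [317.8 244.7] none
side tipL pred [347.3 260.7] side tipR pred [349.8 248.8] 505 box [[347.20001220703125, 263.70001220703125], [348.8999938964844, 249.39999389648438], [411.6000061035156, 256.6000061035156], [410.0, 270.8999938964844]]
-1.9188480564737735
```

>>> step_arm:
  targets:
    - [[15,2,-1,20,0,0,0],[15,5,-1,35,0,0,0],[15,10,-1,43,0,0,0],[15,18,-1,43,0,0,0],[15,26,-1,43,0,0,0],[15,34,-1,43,0,0,0],[15,42,-1,43,0,0,0],[15,50,-1,43,0,0,0],[15,56,-1,43,0,0,0],[15,56,-1,43,0,0,0]]

```text
clock: 36.48
tool_pos: [0.4339, 0.0212, 0.1066]
orientation: [[0.996, -0.091, 0.0], [-0.091, -0.996, 0.0], [0.0, -0.0, -1.0]]
contact_force: [-0.3, -0.5, -1.4]
opening: 0.0217
grip_force: 45.0
```

>>> step_arm:
  targets:
    - [[15,8,0,0,0,0,0],[15,16,0,0,0,0,0],[15,24,0,0,0,0,0],[15,32,0,0,0,0,0],[15,38,0,0,0,0,0],[15,42,0,0,0,0,0],[15,44,0,1,0,0,0],[15,46,0,2,0,0,0],[15,48,0,2,0,0,0],[15,48,0,2,0,0,0]]

```text
clock: 37.72
tool_pos: [0.4797, 0.0168, 0.1042]
orientation: [[0.996, -0.09, -0.003], [-0.09, -0.996, -0.0], [-0.003, 0.001, -1.0]]
contact_force: [-5.8, -0.8, -0.7]
opening: 0.0215
grip_force: 45.0
```

>>> step_arm:
  targets:
    - [[15,2,0,1,0,0,0],[15,4,0,1,0,0,0],[15,4,0,1,0,0,0]]

```text
clock: 38.1
tool_pos: [0.4805, 0.0167, 0.1035]
orientation: [[0.996, -0.09, -0.01], [-0.09, -0.996, -0.001], [-0.01, 0.002, -1.0]]
contact_force: [-19.5, 1.8, 20.2]
opening: 0.0217
grip_force: 45.0
```

>>> step_arm:
  targets:
    - [[40,0,0,-1,0,0,0],[40,-4,0,-1,0,0,0],[40,-4,0,-1,0,0,0],[40,-4,0,-40,0,0,0],[40,-4,0,-100,0,0,0],[40,-4,0,-150,0,0,0],[40,-4,0,-150,0,0,0]]

```text
clock: 38.98
tool_pos: [0.4837, 0.017, 0.2577]
orientation: [[0.996, -0.091, 0.009], [-0.091, -0.996, 0.001], [0.009, -0.001, -1.0]]
contact_force: [0.5, 0.3, -0.2]
opening: 0.0403
grip_force: 0.0
```

```bash
python3 - <<'E'
from h import *
# move gripper toward the lever: heading 7.6, knob at open
plan([(.53,.15,.3,-45),(.591,.3268,.24,7.6),(.591,.3268,.13,7.6)])
E
```

```text
now [0.4837 0.017  0.2577] heading -95.2 open 40.3 tilt [ 0.009  0.001 -1.   ] t 39.0
[34.4, -136.8, -41.8] [0.1, -0.5, -50.2]
[78.5, -318.3, 18.8] [-0.4, -0.4, 77.2]
[77.6, -318.1, 128.8] [-0.4, -0.4, 77.2]
```

>>> step_arm:
  targets:
    - [[45,34,-137,-30,0,0,-50],[45,34,-137,-30,0,0,-50],[45,34,-137,-30,0,0,-50],[45,34,-137,-30,0,0,-50],[45,34,-137,-30,0,0,-50],[45,79,-318,0,0,0,-102.8],[45,79,-318,0,0,0,-102.8],[45,79,-318,0,0,0,-102.8],[45,79,-318,0,0,0,-102.8],[45,79,-318,0,0,0,-102.8],[45,79,-318,0,0,0,-102.8],[45,79,-318,0,0,0,-102.8],[45,79,-318,0,0,0,-102.8],[45,79,-318,0,0,0,-102.8]]

```text
clock: 40.72
tool_pos: [0.5888, 0.3263, 0.2538]
orientation: [[-0.131, 0.991, 0.0], [0.991, 0.131, -0.0], [-0.0, 0.0, -1.0]]
contact_force: [-0.5, -0.4, -0.3]
opening: 0.045
grip_force: 0.0
```

```bash
python3 - <<'E'
from h import *
plan([(.591,.3268,.13,7.6)])
f=env.grab_frame("side")
cv2.imwrite("pics/l1.png",cv2.resize(f["image"][225:395,250:440],None,fx=4*.8,fy=4*.8)[:,:,::-1])
E
```

```text
now [0.5888 0.3263 0.2538] heading 7.5 open 45.0 tilt [ 0. -0. -1.] t 40.7
[0.2, 2.2, 123.8] [0.0, 0.0, -0.1]
```

View pics/l1.png

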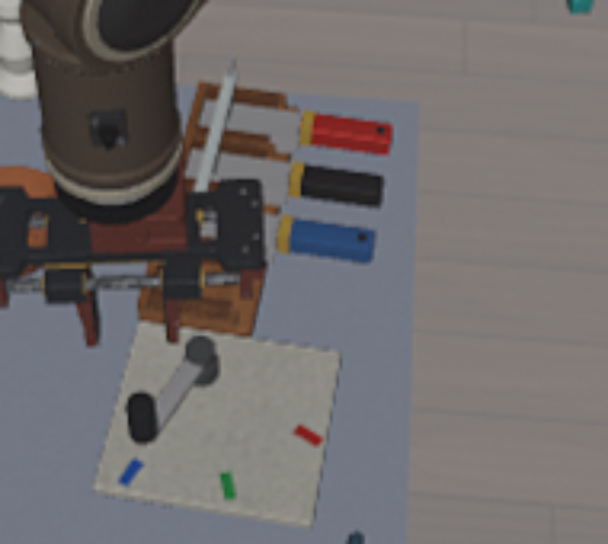

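All three handles (red, black, blue) sit in a uniform row, and the lever is still at blue with the gripper above the knob. Gripping it.

>>> step_arm:
  targets:
    - [[45,0.5,0.5,60,0,0,0],[45,0.5,0.5,120,0,0,0],[45,0.5,0.5,124,0,0,0],[45,0.5,0.5,124,0,0,0],[15,0.5,0.5,124,0,0,0],[15,0.5,0.5,124,0,0,0],[15,0.5,0.5,124,0,0,0],[15,0.5,0.5,124,0,0,0],[15,0.5,0.5,124,0,0,0]]
  squeeze: 8

```text
clock: 41.9
tool_pos: [0.5888, 0.3273, 0.1312]
orientation: [[-0.133, 0.991, 0.0], [0.991, 0.133, 0.0], [0.0, 0.0, -1.0]]
contact_force: [-4.1, -1.3, 7.4]
opening: 0.0219
grip_force: 8.0
```

```bash
python3 - <<'E'
from h import *
P=np.array([.5555,.2546]);L=[]
for a in(65.3,70,75,80,85,90,95,100,105,108.3):
    r=np.radians(a);L.append((P[0]+.08*np.cos(r),P[1]+.08*np.sin(r),.13,7.6))
plan(L)
E
```

```text
now [0.5888 0.3273 0.1312] heading 7.6 open 21.9 tilt [ 0.  0. -1.] t 41.9
[-0.0, 0.1, 1.2] [0.0, -0.0, 0.0]
[3.2, -5.6, 1.2] [0.0, -0.0, 0.0]
[6.2, -11.9, 1.2] [0.0, -0.0, 0.0]
[8.6, -18.5, 1.2] [0.0, -0.0, 0.0]
[10.4, -25.2, 1.2] [0.0, -0.0, 0.0]
[11.7, -32.1, 1.2] [0.0, -0.0, 0.0]
[12.3, -39.0, 1.2] [0.0, -0.0, 0.0]
[12.3, -46.0, 1.2] [0.0, -0.0, 0.0]
[11.7, -53.0, 1.2] [0.0, -0.0, 0.0]
[11.0, -57.5, 1.2] [0.0, -0.0, 0.0]
```

>>> step_arm:
  targets:
    - [[15,3,-5.5,0,0,0,0],[15,6,-12,0,0,0,0],[15,8.5,-18.5,0,0,0,0],[15,10.5,-25,0,0,0,0],[15,11.5,-32,0,0,0,0],[15,12,-39,0,0,0,0],[15,12,-46,0,0,0,0],[15,11.5,-53,0,0,0,0],[15,11,-57.5,0,0,0,0],[15,11,-57.5,0,0,0,0],[15,11,-57.5,0,0,0,0]]

```text
clock: 43.28
tool_pos: [0.5302, 0.3313, 0.1306]
orientation: [[-0.133, 0.991, 0.001], [0.991, 0.133, 0.001], [0.001, 0.001, -1.0]]
contact_force: [0.1, 1.9, 7.9]
opening: 0.0219
grip_force: 8.0
```

>>> step_arm:
  targets:
    - [[50,0,0,0,0,0,0],[50,0,0,0,0,0,0],[50,0,0,0,0,0,0],[50,0,0,-60,0,0,0],[50,0,0,-120,0,0,0],[50,0,0,-170,0,0,0],[50,-120,-200,-170,0,0,20],[50,-240,-200,-170,0,0,20],[50,-300,-200,-170,0,0,20],[50,-400,-200,-170,0,0,20],[50,-550,-170,-170,0,0,20],[50,-550,-170,-170,0,0,20],[50,-550,-170,-170,0,0,20],[50,-550,-170,-170,0,0,20],[50,-550,-170,-170,0,0,20]]

```text
clock: 45.15
tool_pos: [0.433, -0.1989, 0.2998]
orientation: [[0.215, 0.977, 0.0], [0.977, -0.215, -0.0], [-0.0, 0.0, -1.0]]
contact_force: [1.1, 0.8, 0.1]
opening: 0.05
grip_force: 0.0
```

```bash
python3 - <<'E'
from h import *
fT=env.grab_frame("top");fS=env.grab_frame("side")
a=cv2.resize(fT["image"][110:310,90:350],None,fx=1.5,fy=1.5);b=cv2.resize(fS["image"][220:420,240:500],None,fx=1.5,fy=1.5)
cv2.imwrite("pics/f1.png",np.hstack([a,b])[:,:,::-1])
ks={}
for n,f,(x0,x1,y0,y1) in(("top",fT,(172,205,205,250)),("side",fS,(295,345,335,372))):
    im=f["image"][y0:y1,x0:x1].max(2);mm=(im<42).astype(np.uint8)
    k,_,st,ce=cv2.connectedComponentsWithStats(mm);j=1+st[1:,4].argmax();ks[n]=ce[j]+[x0,y0];print(n,st[j],ks[n])
k,e=tri(fT,ks["top"],fS,ks["side"]);k1=onz(fT,ks["top"],.07)
for P in([.5549,.2546],[.5555,.2546]):
  for q,m in((k,(.5981,.3453)),(k1,(.5971,.3444))):
    d=q[:2]-P;dm=np.array(m)-P;print(q,e,np.hypot(*d),np.arctan2(d[1],d[0])-np.arctan2(dm[1],dm[0]))
E
```

```text
top [ 5 16 11 10 67] [182.07462687 225.65671642]
side [ 20  16   8  16 114] [318.5        358.63157895]
[0.53091806 0.33060628 0.05751917] 0.0003617320230037733 0.07969998909188379 0.7501438916963192
[0.52835203 0.32737043 0.07      ] 0.0003617320230037733 0.0774617973300234 0.7891204707727328
[0.53091806 0.33060628 0.05751917] 0.0003617320230037733 0.0798825800308306 0.7519010470181628
[0.52835203 0.32737043 0.07      ] 0.0003617320230037733 0.07766947667846977 0.790890767753234
```

View pics/f1.png

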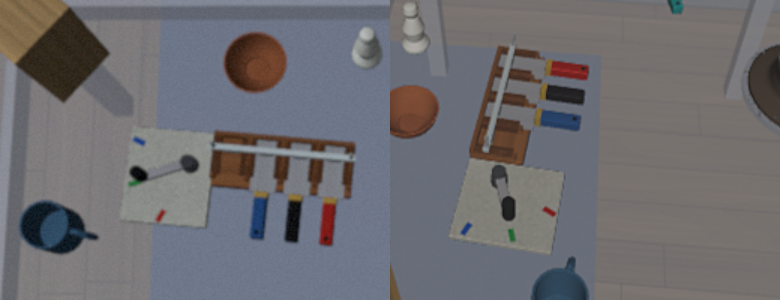

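The final crops show blue, black and red straight in their slots with equal protrusion, and the lever on green (triangulated at 0.75 rad). The bowl, figurine and mug look in place. I'll make one last check for a fourth scraper and for the undisturbed objects, then hand in.

```bash
python3 - <<'E'
from h import *
for n in("top","side"):
  f=env.grab_frame(n)
  for l in("scraper_a","figurine","mug","bowl","pen"):
    for r in env.outline_of(l,n):
      if r["conf"]<.4: continue
      ys,xs=np.nonzero(r["mask"]);print(n,l,round(r["conf"],2),np.round([xs.mean(),ys.mean()],1),np.median(f["image"][r["mask"]],0))
  cv2.imwrite(f"pics/e_{n}.png",f["image"][:,:,::-1])
F=env.grab_frame("top");S=env.grab_frame("side")
for k,y in enumerate((-.087,-.029,.029)):
    p=np.array([*hp(-.058,y),H[2]])
    for n,f in(("top",F),("side",S)): print(k,n,"pred handle end",np.round(proj(f,place(np.array([[-.08,0,.022]]),p,.02)[0]),1))
E
```

```text
top scraper_a 0.75 [526.5 299.3] [156.  80.  30.]
top scraper_a 0.72 [264.2 234.9] [117. 118. 123.]
top scraper_a 0.69 [310.  239.3] [122. 118. 124.]
top scraper_a 0.67 [286.8 237.7] [116.  115.5 119. ]
top figurine 0.66 [334.6 142. ] [119. 123. 126.]
top mug 0.78 [124.4 261.2] [28. 43. 55.]
top mug 0.73 [309.9 238.8] [121. 115. 117.]
top bowl 0.6 [259.5 150.6] [94. 56. 37.]
top pen 0.73 [412.2 167.5] [128.  135.  144.5]
side scraper_a 0.87 [393.3 155.8] [146.  76.  26.]
side scraper_a 0.81 [423.5 207.8] [ 33. 103. 102.]
side scraper_a 0.78 [341.3 298.7] [ 97.  97. 107.]
side scraper_a 0.74 [341.5 281.2] [104.  95.  75.]
side scraper_a 0.61 [345.7 265.3] [115.  95.  62.]
side figurine 0.73 [316.1 350.3] [43. 42. 42.]
side figurine 0.6 [255.7 239.9] [149. 148. 143.]
side mug 0.51 [317.7 336.6] [126. 125. 119.]
side bowl 0.93 [251.9 294.3] [110.  68.  49.]
side pen 0.69 [317.5 336.5] [126. 125. 119.]
0 top pred handle end [306.2 272.5]
0 side pred handle end [372.3 265.2]
1 top pred handle end [282.9 270.4]
1 side pred handle end [369.6 281.5]
2 top pred handle end [259.7 268.3]
2 side pred handle end [366.7 298.7]
```

View pics/e_top.png

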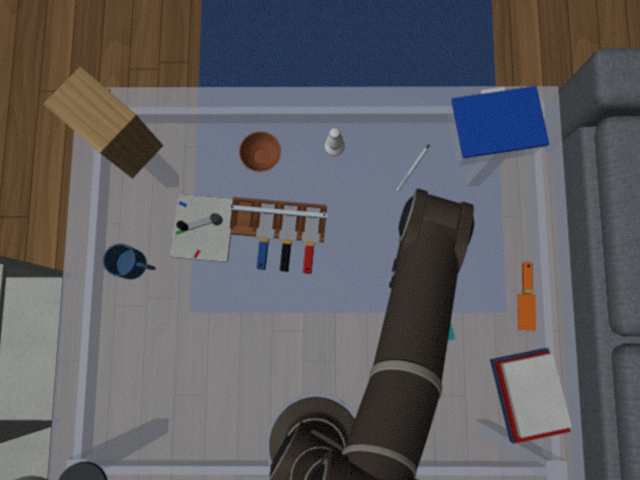

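The full top view shows no fourth scraper. The handles end where predicted for fully home, and the other objects are where they were at the start. Handing in.

```bash
python3 -c "
from cell import env
print(env.close_job())"
```

```text
the job is handed in; nothing more can be done
None
```

I handed the job in: the blue, black and red scrapers are fully home in slots 2, 1 and 0 (no beech one was present), the lever is on the green mark at about 0.75 rad, and the figurine, mug, bowl and pen were not disturbed.

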